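# Find the fuller alloy pot by weight and show it to the code reader

## Robot

A 6-joint arm with a two-finger parallel gripper is mounted at the origin on the work surface. World frame = base frame: x ahead of the robot, y to its left, z up, the work surface at z = 0. Lengths are in m, angles in degrees, forces in N, time in s.
With the tool pointing down it reaches from about 0.3 to 0.75 m from the base axis. Payload 8.5 kg.
Tool frame: the origin (TCP) lies on the centre line of the jaws, within the pads' length; the fingertips stand 25 mm ahead of it and the grasp point (between the pads) lies 6 mm ahead of it; z points along the fingers, y is the line along which they close (so a half turn about z gives the same grasp; the last joint's range is limited). The gripper opens to 85 mm and grips with 20 to 120 N. Pads are 22 mm wide; open, the fingers measure 114 mm over their backs; the gripper's body (76 mm by 85 mm) begins 54 mm behind the grasp point. The pads swing forward as they close: fully open they stand 13 mm farther back than shut.
Start: joints at [-89.628, 21.807, 74.336, -0, 83.858, -12.336], TCP at [0.121, -0.537, 0.256] pointing down, gripper open.
Joint ranges: [-178.18, 178.18], [-50.72, 133.34], [12.68, 142.11], [-81.47, 261.47], [9.98, 163.14], [-165.26, 165.26]. Speed limits (degrees/s): [136.94, 136.94, 180, 180, 180, 180].

## Interface

Orientations are given as [roll, pitch, yaw] about the fixed x, y, z axes, in that order (R = Rz(yaw) Ry(pitch) Rx(roll)).
In Python, from rig import bot gives the robot as it stands. Calls block until the motion is done:
- bot.move_to(position, orientation): joint-space move of the TCP to a pose.
- bot.movel(position, ori=None, v=0.15, stop_force=None): straight line of the TCP; ori=None keeps the orientation; v is the mean speed in m/s. With stop_force (N) it stops when the force on the tool has changed by that much, and returns True; else False.
- bot.set_joints(angles): joint-space move.
- bot.move_gripper(opening, grip_force=None): finger opening in m; grip_force is the grip in N (None keeps the last); returns when the fingers have stopped.
- bot.pause(seconds).
- bot.inverse_kinematics(position, orientation): joint angles nearest the present ones, or None.
- bot.get_obs(): the state.
- bot.read_camera(name): name is "scene" or "top"; returns a dict with "img" (400x640x3 uint8, red, green, blue), "mtx" (3x3 intrinsics, pixels), "R" (3x3) and "t" (3): a world point X has camera coordinates R X + t. Camera axes: x right, y down, z forward; pixel columns grow to the right and rows downward; lengths in m; the calibration is good to about 2 mm. A picture is of the moment at which its call begins. There is no depth.
A pose or a line that the arm cannot do raises bot.PlanningError and nothing moves.
- bot.hand_in(): hands the job in; it is judged then, once.
The state is a dict: "clock": time; "q": joint angles; "joint_vel": joint speeds; "joint_torque": joint torques, N m; "tcp_pos": TCP position; "eef_rot": TCP orientation; "ft_force": force on the tool from outside, world axes, zero at the start; "ft_torque": the same for the moment, N m; "width": finger opening in m; "grasp_force": force on a finger pad.
Only numpy, scipy, OpenCV 4.12 (cv2) and the standard library are available. Lean on these libraries where they do the work, as an engineer would, in place of code of your own. Each camera call takes 0.05 s, during which the arm holds its last target. There are 200 camera calls.

## Task

Two identical capped metal pots of casting alloy stand in the white three-nest rack; lift each clear of its nest in turn to feel which is heavier, and stand the lighter one back upright in a rack nest before you take up the heavier one for good. Show the heavier pot to the square code reader: hold it upright and still, centred about 4 cm above the reader's round glass, never letting a pot touch the reader. Finish while still holding it there; keep both pots upright throughout and leave the squat jar in the rack and everything else on the bench where it is.

Things in the scene. Friction and masses are not known exactly. Their poses are not given: they have to be found in the camera images.
- pot_1: One of two outwardly identical upright alloy pots: plain aluminium cylinder with a grey screw cap of the same diameter and a thin black line round the cap; 50 mm diameter, 70 mm high over all. Origin: centre of its underside; z up along the pot's axis. It stands on the floor of one of the rack's nests. Weighs 0.18 to 0.7 kg; the two differ by at least 0.25 kg; either may be the heavier, and only weight tells.
- pot_2: One of two outwardly identical upright alloy pots: plain aluminium cylinder with a grey screw cap of the same diameter and a thin black line round the cap; 50 mm diameter, 70 mm high over all. Origin: centre of its underside; z up along the pot's axis. It stands on the floor of one of the rack's nests. Weighs 0.18 to 0.7 kg; the two differ by at least 0.25 kg; either may be the heavier, and only weight tells.
- pot_1_floor: Inner floor of pot_1, out of sight inside it and fixed to it; the weight of what is in the pot (3.5 N or more in the fuller pot, under 0.5 N in the other) rests on it. Origin on the pot's axis, 4 mm above its underside. Nothing to handle.
- pot_2_floor: Inner floor of pot_2, out of sight inside it and fixed to it; the weight of what is in the pot (3.5 N or more in the fuller pot, under 0.5 N in the other) rests on it. Origin on the pot's axis, 4 mm above its underside. Nothing to handle.
- rack: White plastic rack fixed to the bench, 100 mm (its x) by 320 mm (its y) by 20 mm high; origin at the centre of its underside. Three round nests in a row along its y axis, 100 mm apart, each 58 mm in diameter, 10 mm deep, with a 2 mm chamfer. The two pots and a squat jar stand in the nests, in any order, with up to 2 mm offset. The rack's place and yaw vary.
- nest_0 (a point): Centre of the floor of the rack's nest at -100 mm along the rack's y axis; the floor lies 10 mm above the bench and 10 mm below the rack's top.
- nest_1 (a point): Centre of the floor of the rack's nest at 0 along the rack's y axis; the floor lies 10 mm above the bench and 10 mm below the rack's top.
- nest_2 (a point): Centre of the floor of the rack's nest at +100 mm along the rack's y axis; the floor lies 10 mm above the bench and 10 mm below the rack's top.
- reader: Code reader fixed to the bench: grey square box 120 by 120 mm, 56 mm high over all, with a black top and a round glass window; origin at the centre of its underside. Its place and yaw vary.
- glass (a point): Centre of the reader's round glass window (68 mm diameter), on its upper face, 56 mm above the bench.
- jar: Squat amber jar with a narrow white cap, 50 mm diameter, 48 mm high, standing in the third rack nest; origin at the centre of its underside. Leave alone.
- cast_1: Plaster jaw model, 55 x 65 x 36 mm, loose on the bench beyond the rack; origin at the centre of its underside. Leave alone.
- cast_2: Second plaster jaw model, 55 x 65 x 36 mm, loose on the bench beyond the rack and reader; origin at the centre of its underside. Leave alone.
- wax_spatula: Wax spatula with a wooden handle and a broad flat steel blade, 160 mm long, lying along its x axis on the bench between rack and reader; origin about its middle, on the bench. Leave alone.
- dropper: White plastic dropper bottle, 36 mm diameter, 90 mm high, beyond the reader; origin at the centre of its underside. Leave alone.
- mixing_bowl: Dark rubber mixing bowl, 90 mm across, 50 mm high, to the left of the rack; origin at the centre of its underside. Leave alone.
- beaker: Glass beaker, 60 mm across, 80 mm high, to the right of the reader; origin at the centre of its underside. Leave alone.
There are look-alikes about, which are no part of the job. Leave any green look-alike of the pot_2 alone.

How it is judged (in metres and radians):
On the way, in this order (a step that is already met when the one before it is completed fails the run):
1. the lighter pot is lifted in the fingers, clear of the nest (((height (world z) of pot_1 above 0.025 m and contact force between the fingers and pot_1 above 1 N and contact force between pot_1_floor and anything else below 1.5 N) or (height (world z) of pot_2 above 0.025 m and contact force between the fingers and pot_2 above 1 N and contact force between pot_2_floor and anything else below 1.5 N))), for 0.2 s.
2. the lighter pot stands upright in a rack nest again, let go (((((horizontal distance between pot_1 and nest_0 below 0.01 m or horizontal distance between pot_1 and nest_1 below 0.01 m or horizontal distance between pot_1 and nest_2 below 0.01 m) and height (world z) of pot_1 below 0.014 m and angle between pot_1's own z axis and vertical below 0.1 rad and contact force between the fingers and pot_1 below 0.1 N) and contact force between pot_1_floor and anything else below 1.5 N) or (((horizontal distance between pot_2 and nest_0 below 0.01 m or horizontal distance between pot_2 and nest_1 below 0.01 m or horizontal distance between pot_2 and nest_2 below 0.01 m) and height (world z) of pot_2 below 0.014 m and angle between pot_2's own z axis and vertical below 0.1 rad and contact force between the fingers and pot_2 below 0.1 N) and contact force between pot_2_floor and anything else below 1.5 N))), for 0.2 s.
3. the heavier pot is lifted in the fingers, clear of the nest (((height (world z) of pot_1 above 0.025 m and contact force between the fingers and pot_1 above 1 N and contact force between pot_1_floor and anything else above 1.5 N) or (height (world z) of pot_2 above 0.025 m and contact force between the fingers and pot_2 above 1 N and contact force between pot_2_floor and anything else above 1.5 N))), for 0.2 s.
At the end, for the whole second after the job is handed in: Heavier pot held still (<0.03 m/s) by the fingers alone, upright within 0.15 rad, underside 15-75 mm above the reader glass, axis within 20 mm of its centre; lighter pot let go on a rack nest's floor, within 10 mm of the nest centre, upright within 0.1 rad (((contact force between pot_1_floor and anything else above 1.5 N and horizontal distance between pot_1 and glass below 0.02 m and z of pot_1 in the frame of glass between 0.015 and 0.075 m and angle between pot_1's own z axis and vertical below 0.15 rad and linear speed of pot_1 below 0.03 m/s and contact force between the fingers and pot_1 above 1 N and contact force between pot_1 and reader below 0.1 N and ((horizontal distance between pot_2 and nest_0 below 0.01 m or horizontal distance between pot_2 and nest_1 below 0.01 m or horizontal distance between pot_2 and nest_2 below 0.01 m) and height (world z) of pot_2 below 0.014 m and angle between pot_2's own z axis and vertical below 0.1 rad and contact force between the fingers and pot_2 below 0.1 N)) or (contact force between pot_2_floor and anything else above 1.5 N and horizontal distance between pot_2 and glass below 0.02 m and z of pot_2 in the frame of glass between 0.015 and 0.075 m and angle between pot_2's own z axis and vertical below 0.15 rad and linear speed of pot_2 below 0.03 m/s and contact force between the fingers and pot_2 above 1 N and contact force between pot_2 and reader below 0.1 N and ((horizontal distance between pot_1 and nest_0 below 0.01 m or horizontal distance between pot_1 and nest_1 below 0.01 m or horizontal distance between pot_1 and nest_2 below 0.01 m) and height (world z) of pot_1 below 0.014 m and angle between pot_1's own z axis and vertical below 0.1 rad and contact force between the fingers and pot_1 below 0.1 N)))); the arm keeps its last pose, push and grip.
It fails at once if a pot is tipped by more than 0.5 rad (angle between any of pot_1, pot_2's own z axis and vertical above 0.5 rad).
It fails at once if a pot touches the reader (contact force between any of pot_1, pot_2 and reader above 0.5 N).
It fails at once if the jar or another bystander is moved by more than 20 mm (distance of any of jar, cast_1, cast_2, wax_spatula, dropper, mixing_bowl, beaker from where it was at the start of the episode above 0.02 m).
It also fails if it takes over 69 s, if anything falls off the work surface, if the arm or the gripper's body presses on something with over 40 N, if the wrist force passes 120 N, or if a joint passes its speed limit or range.

## Working session

There is one attempt and no reset: what is moved stays moved. The work goes in short steps, each a Python script; the robot and the scene stay as the last script left them, time stands still between calls to the robot, and variables do not carry over. Pictures are saved under pics/ and viewed, at most 10 in all, crops included, and the job is handed in when it is done.

```bash
mkdir -p pics; ls
python3 - <<'E'
from rig import bot
import cv2,pickle
d={}
for n in("scene","top"):
    c=bot.read_camera(n);d[n]=c
    cv2.imwrite(f"pics/{n}0.png",c["img"][:,:,::-1])
    print(n,c["mtx"].round(1).tolist(),c["R"].round(3).tolist(),c["t"].round(3).tolist())
pickle.dump(d,open("c0.pkl","wb"))
print(bot.get_obs())
E
```

```text
pics
scene [[380.4, 0.0, 325.1], [0.0, 380.4, 199.9], [0.0, 0.0, 1.0]] [[-0.171, 0.985, 0.011], [0.759, 0.139, -0.636], [-0.628, -0.101, -0.772]] [0.121, -0.371, 1.465]
top [[388.3, 0.0, 322.0], [0.0, 388.3, 196.8], [0.0, 0.0, 1.0]] [[-0.043, -0.999, -0.001], [-0.974, 0.042, -0.224], [0.224, -0.009, -0.975]] [0.014, 0.582, 1.115]
{'clock': 0.1, 'q': array([-8.96272294e+01,  2.18384212e+01,  7.43760683e+01, -5.61798885e-05,
        8.38593831e+01, -1.23367844e+01]), 'joint_vel': array([-0.09784037,  0.00229203, -0.13949881, -0.0913374 , -0.00407742,
        0.03470514]), 'joint_torque': array([ 1.15954375e-03, -4.49228418e+01, -2.31660229e+01, -2.39088522e-04,
        3.60702128e-03,  4.57197800e-07]), 'tcp_pos': array([ 0.12099158, -0.53630918,  0.25578696]), 'eef_rot': array([-1.79927821e+02, -1.57288951e-02,  1.27095512e+01]), 'ft_force': array([ 1.39991084, -0.63467244, -0.18885691]), 'ft_torque': array([ 0.01064165, -0.00957406, -0.03946395]), 'grasp_force': 0.0, 'width': 0.08546582193084175}
```

View pics/top0.png

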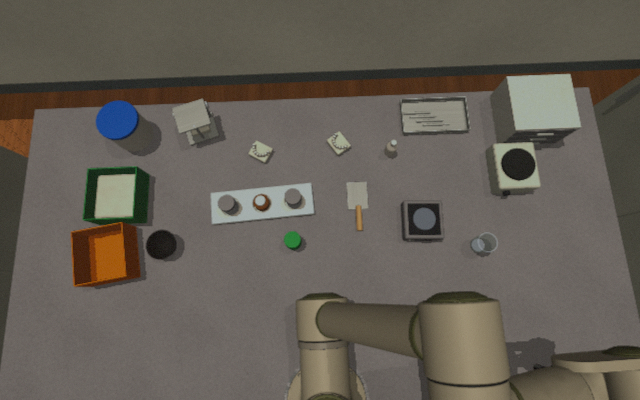

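View pics/scene0.png

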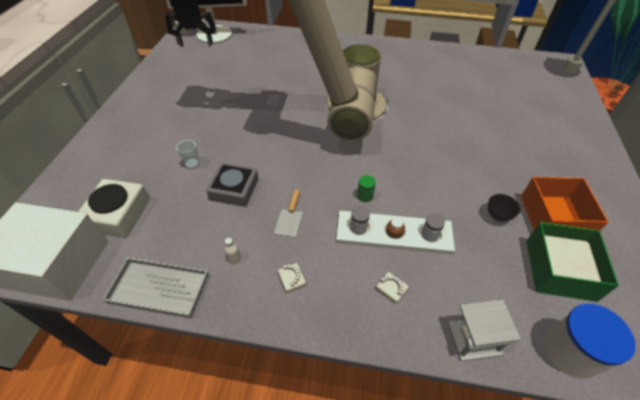

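The top view shows the two grey-capped pots at (228,204) and (293,197) in the white rack, with the amber jar between them at (261,202). The green look-alike stands at (292,240) on the bench, so I leave it alone. The reader glass is at (425,219). Next I measure these and confirm in a crop.

```bash
cat > h.py <<'E'
import numpy as np, cv2
def ray(c,uv,z):
    p=cv2.undistortPoints(np.array([[uv]],float),c["mtx"],None)[0,0]
    d=c["R"].T@np.array([p[0],p[1],1]); o=-c["R"].T@c["t"]
    return o+d*(z-o[2])/d[2]
def proj(c,X):
    p=c["mtx"]@(c["R"]@np.array(X,float)+c["t"]); return p[:2]/p[2]
E
python3 - <<'E'
import pickle,cv2,numpy as np
from h import *
d=pickle.load(open("c0.pkl","rb"));c=d["top"];im=c["img"]
m=np.zeros(im.shape[:2],np.uint8);r=im[175:235,200:325].astype(int)
m[175:235,200:325]=((r.min(2)>150))*255
k=cv2.findContours(m,cv2.RETR_EXTERNAL,cv2.CHAIN_APPROX_NONE)[0];k=max(k,key=cv2.contourArea)
P=np.array([ray(c,q[0],.02)[:2] for q in k]).astype(np.float32)
print("rack",cv2.minAreaRect(P))
(cx,cy),(w,h),a=cv2.minAreaRect(P);box=cv2.boxPoints(((cx,cy),(w,h),a))
e=max([box[1]-box[0],box[2]-box[1]],key=np.linalg.norm);e=e/np.linalg.norm(e)
if e[1]<0:e=-e
print("axis yaw",np.degrees(np.arctan2(e[1],e[0])))
vis=im.copy()
for s in(-.1,0,.1):
    n=np.array([cx,cy])+s*e;print("nest",n)
    for z in(.01,.08 if s else .058):
        u=proj(c,[*n,z]);cv2.circle(vis,tuple(int(round(v*8)) for v in u),8,(255,0,0) if z<.02 else (0,255,0),1,cv2.LINE_AA,3)
# glass
r=im[195:245,398:448];g=cv2.cvtColor(r,cv2.COLOR_RGB2GRAY)
m2=((g>60)&(np.hypot(*np.mgrid[-24:26,-27:23])<16)).astype(np.uint8)*255
k=max(cv2.findContours(m2,0,1)[0],key=cv2.contourArea);el=cv2.fitEllipse(k);u=np.array(el[0])+[398,195]
print("glass",el,u,ray(c,u,.056))
cv2.circle(vis,tuple(int(round(v*8)) for v in u),8,(255,0,0),1,cv2.LINE_AA,3)
# caps via both views, grey saturation low
cr=vis[170:260,200:450];cv2.imwrite("pics/crop1.png",cv2.resize(cr,None,fx=3.2,fy=3.2,interpolation=cv2.INTER_CUBIC)[:,:,::-1])
for n,uv,z in(("top",(228,202),.08),("top",(293,195),.08)):print(n,ray(d[n],uv,z))
for n,u in(("scene",(360,211)),("scene",(434,220)),("scene",(232,178))):print(n,ray(d[n],u,.08 if u[0]>300 else .056))
E
```

```text
rack ((0.5821305513381958, 0.18040715157985687), (0.09763888269662857, 0.316414475440979), 3.4906904697418213)
axis yaw 93.490685
nest [0.58821918 0.08059268]
nest [0.58213055 0.18040715]
nest [0.57604193 0.28022162]
glass ((25.984106063842773, 23.376697540283203), (21.22158432006836, 22.537410736083984), 118.17491912841797) [423.98410606 218.37669754] [ 0.50368936 -0.31658703  0.056     ]
top [0.5748975  0.27138842 0.08      ]
top [0.58795984 0.07624324 0.08      ]
scene [0.58101144 0.07304167 0.08      ]
scene [0.57577201 0.27092637 0.08      ]
scene [ 0.50670454 -0.3178028   0.056     ]
```

View pics/crop1.png

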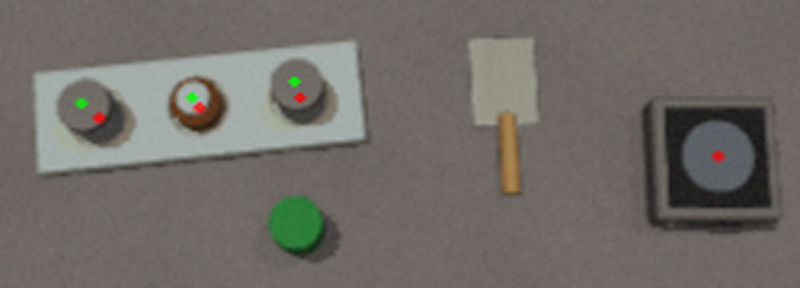

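The crop confirms it: grey-capped pots sit at the rack's two ends with the amber jar in the middle, and the green can is off the rack. The red marker sits on the glass centre. I'll lift and weigh the right pot first.

```bash
cat >> h.py <<'E'
from rig import bot
A=np.array([.587,.078]);B=np.array([.575,.277]);G=np.array([.505,-.317])
ORI=[180,0,-86.5]; ZG=.061
def fz():
    bot.pause(.3); return np.mean([bot.get_obs()["ft_force"][2] for _ in range(3)])
def lift(p):
    bot.move_to([*p,.19],ORI); f0=fz()
    bot.movel([*p,ZG],v=.15); bot.move_gripper(.03,80)
    o=bot.get_obs();print("grip",o["width"],o["grasp_force"])
    bot.movel([*p,ZG+.06],v=.1); f1=fz(); o=bot.get_obs()
    print("weight N",f0-f1,"w",o["width"],"F",o["grasp_force"],"t",o["clock"],o["tcp_pos"])
    return f0-f1
def put(p):
    bot.movel([*p,ZG+.008],v=.1); print("stop",bot.movel([*p,ZG-.001],v=.03,stop_force=8))
    bot.move_gripper(.085); bot.movel([*p,.19],v=.2); print("t",bot.get_obs()["clock"])
E
python3 - <<'E'
from h import *
for y in(-86.5,93.5):
  print(y,[bot.inverse_kinematics([*p,.1],[180,0,y]) for p in(A,B,G)])
lift(A)
c=bot.read_camera("top");cv2.imwrite("pics/l1.png",cv2.resize(c["img"][120:300,190:460],None,fx=2.5,fy=2.5)[:,:,::-1])
E
```

```text
-86.5 [None, None, array([-4.34828090e+01,  3.48847146e+01,  7.94053208e+01, -2.54444375e-14,
        6.57099646e+01,  1.33017191e+02])]
93.5 [array([-3.87587673e+00,  3.45460230e+01,  8.01185609e+01, -2.54444375e-14,
        6.53354161e+01, -7.37587673e+00]), array([ 1.51133189e+01,  3.84511741e+01,  7.18324225e+01, -2.54444375e-14,
        6.97164034e+01,  1.16133189e+01]), array([-43.482809  ,  34.88471462,  79.40532078,   0.        ,
        65.7099646 , -46.982809  ])]Traceback (most recent call last):
  File "<stdin>", line 4, in <module>
  File "h.py", line 14, in lift
    bot.move_to([*p,.19],ORI); f0=fz()
    ~~~~~~~~~~~^^^^^^^^^^^^^^
rig.PlanningError: the arm cannot take that pose within its joint ranges
```

That yaw is out of range, so I use the half-turn equivalent, 93.5°.

```bash
sed -i 's/-86.5\]/93.5]/' h.py
python3 - <<'E'
from h import *
lift(A)
c=bot.read_camera("scene");cv2.imwrite("pics/l1.png",cv2.resize(c["img"][120:300,190:460],None,fx=2.5,fy=2.5)[:,:,::-1])
E
```

```text
grip 0.04883199571789626 83.15662041306496
weight N 2.5497315744451226 w 0.04879355924919823 F 82.98714056611061 t 5.625 [0.58687796 0.07798772 0.12056966]
```

View pics/l1.png

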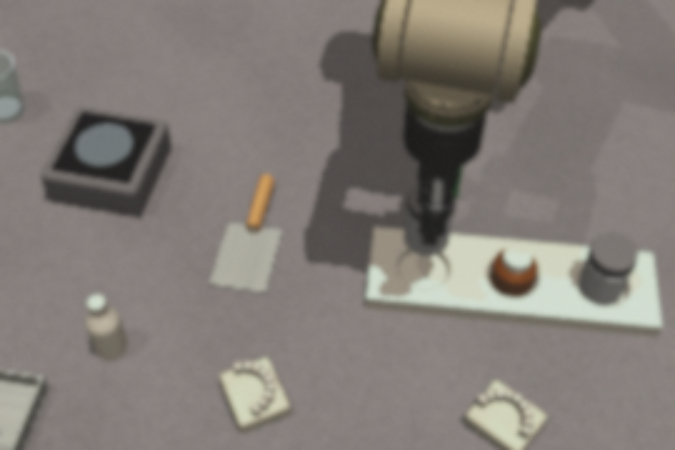

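The right nest at (425,265) is empty and something 48.8 mm wide is in the fingers, weighing 2.55 N (0.26 kg). The pots differ by at least 0.25 kg and weigh at least 0.18 kg, so this should be the lighter one. I'll put it back, check it, and weigh the other.

Run:
```python
from h import *
put(A); lift(B)
c=bot.read_camera("scene");cv2.imwrite("pics/l2.png",cv2.resize(c["img"][150:270,280:480],None,fx=4,fy=4)[:,:,::-1])
```

```text
stop True
t 7.9
grip 0.04887780637984194 83.40847704559565
weight N 5.5598726543241295 w 0.0486534043411178 F 84.31040106341243 t 11.5 [0.57487425 0.27694827 0.12052751]
```

View pics/l2.png

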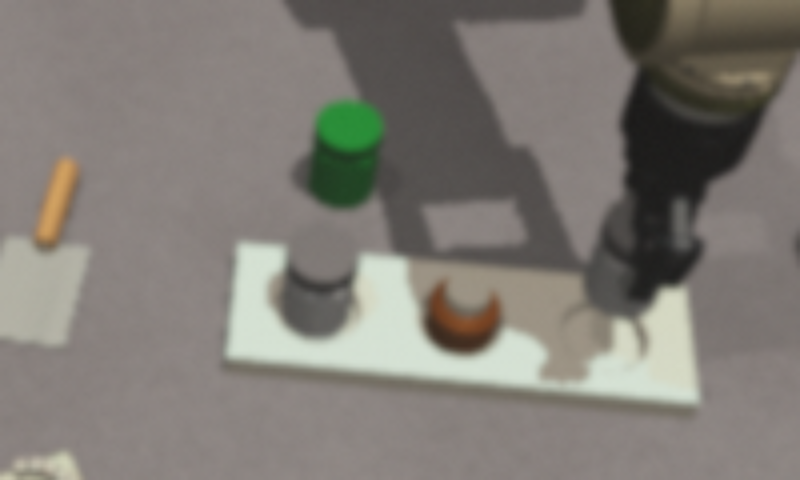

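The left pot weighs 5.56 N, so it is the heavier one, now in the fingers. The lighter pot stands upright in its nest at crop (320,285). The held pot looks slightly left of the finger, so I check the alignment by projection.

Run:
```python
from h import *
c=bot.read_camera("scene");im=c["img"].copy()
big=cv2.resize(im[150:270,280:480],None,fx=4,fy=4)
def dot(X,col):
    u=(proj(c,X)-[280,150]+.5)*4;cv2.circle(big,tuple(int(v) for v in u),3,col,-1)
for p,z,col in((B,.07,(255,0,0)),(A,.01,(255,0,0))):
    for zz in(z,z+.07):
        for t in np.linspace(0,6.28,24):dot([p[0]+.025*np.cos(t),p[1]+.025*np.sin(t),zz],col)
cv2.imwrite("pics/l3.png",big[:,:,::-1])
```

```text
(no output)
```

View pics/l3.png

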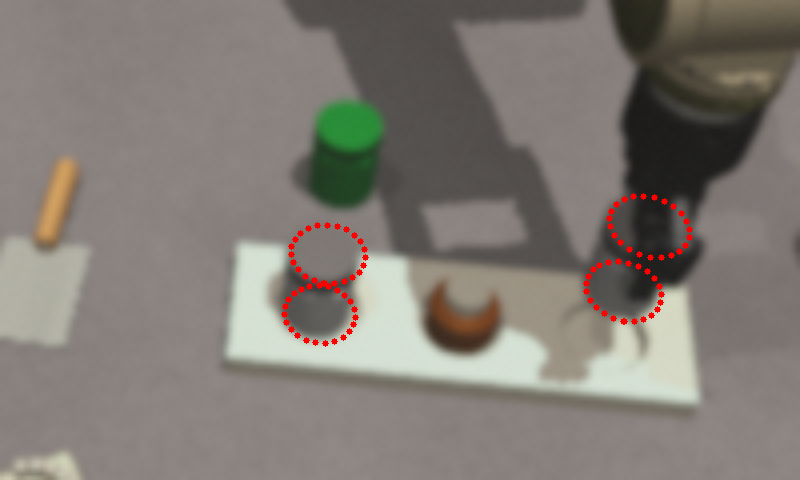

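The outlines match: the held pot is upright and centred within a few mm, and the lighter pot is down on its nest floor. Now I carry the heavier pot to the reader.

Run:
```python
from h import *
bot.movel([*B,.21],v=.15); bot.movel([*G,.21],v=.18); bot.movel([*G,.148],v=.06); bot.pause(.5)
o=bot.get_obs();print(o["tcp_pos"],o["eef_rot"],o["width"],o["grasp_force"],o["ft_force"],o["clock"])
c=bot.read_camera("scene");big=cv2.resize(c["img"][110:260,190:460],None,fx=2.9,fy=2.9)
for p,z in((o["tcp_pos"][:2],.097),(o["tcp_pos"][:2],.167),(A,.01),(A,.08)):
    for t in np.linspace(0,6.28,24):
        u=(proj(c,[p[0]+.025*np.cos(t),p[1]+.025*np.sin(t),z])-[190,110]+.5)*2.9;cv2.circle(big,tuple(int(v) for v in u),2,(255,0,0),-1)
cv2.imwrite("pics/f.png",big[:,:,::-1])
```

```text
[ 0.50498786 -0.31700118  0.1480099 ] [-1.79999402e+02  4.84379050e-04  9.34990106e+01] 0.04927835124509753 84.34504576027393 [-0.21429469  0.08166144 -5.3195243 ] 17.5
```

View pics/f.png

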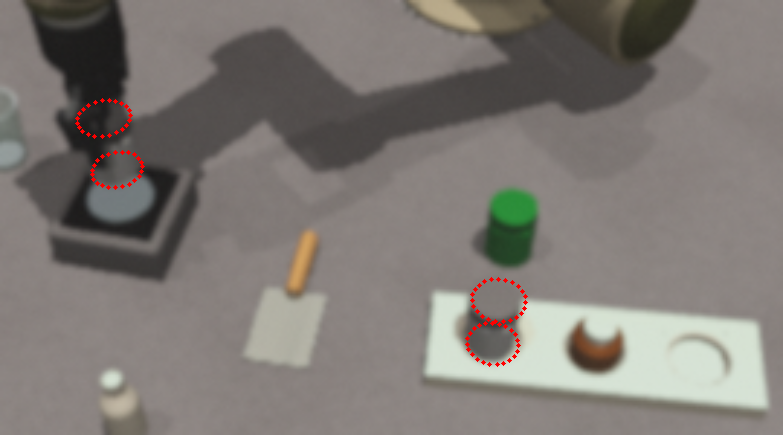

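The heavier pot hangs upright at (115,150) over the glass at (120,195), gripped at 84 N. The lighter pot, jar and spatula are in place, so I hand in.

```bash
python3 -c "
from rig import bot
print(bot.hand_in())"
```

```text
the job is handed in; nothing more can be done
None
```

I handed in with the heavier pot (5.6 N against 2.5 N) held upright and still about 4 cm above the reader glass, and the lighter pot back upright in its rack nest; no verdict came back from the judging.

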